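# Latch the stall's hard case shut

## Robot

A 6-joint arm with a two-finger parallel gripper is mounted at the origin on the work surface. World frame = base frame: x ahead of the robot, y to its left, z up, the work surface at z = 0. Lengths are in m, angles in rad, forces in N, time in s.
With the tool pointing down it reaches from about 0.25 to 0.725 m from the base axis. Payload 4 kg.
Tool frame: the origin (TCP) lies on the centre line of the jaws, within the pads' length; the fingertips stand 22 mm ahead of it and the grasp point (between the pads) lies 3 mm ahead of it; z points along the fingers, y is the line along which they close (so a half turn about z gives the same grasp; the last joint's range is limited). The gripper opens to 85 mm and grips with 20 to 120 N. Pads are 22 mm wide; open, the fingers measure 114 mm over their backs; the gripper's body (76 mm by 85 mm) begins 54 mm behind the grasp point. The pads swing forward as they close: fully open they stand 13 mm farther back than shut.
Start: joints at [-1.127, 0.241, 0.005, 1.335, 0, 1.571], TCP at [0.215, -0.452, 0.253] pointing down, gripper open.
Joint ranges: [-2.72, 2.72], [-1.05, 1.87], [-1.09, 1.28], [-1.99, 2.15], [-1.42, 1.44], [-3.14, 3.14]. Speed limits (rad/s): [2.79, 2.79, 3.14, 3.14, 3.14, 3.14].

## Interface

Orientations are given as a unit quaternion [x, y, z, w].
In Python, from workcell import bot gives the robot as it stands.
- The arm moves only by the shell command python3 -m inch 'ROWS'. ROWS is JSON, one flat list of numbers, 7 for each row, row after row: the shift along the world's x, y, z in mm, then the turn, a rotation vector about the world's x, y, z in rad, then the opening in per cent of the stroke, from 0 (shut) to 100 (fully open). A call has 1 to 8 rows; each row is the pose to reach, as a shift and turn from the pose commanded when the call began; what a row does not reach only later rows make up. A row lasts 1/12 s, in which the tool goes at most 41.7 mm and 7.16 degrees, less where a joint would pass 70% of its speed; a pose out of reach is approached as far as the arm can. A call with a gripper value outside its range is refused whole. The fingers move at their own pace and stop on an object; the grip force is fixed at half the most. Time passes only in rows, so rows that repeat a pose let the fingers close. It gives the time, the measured TCP pose, the force, the opening and the grip force at its end, in the units of the state.
- bot.get_obs(): the state, without advancing time (a new reading comes with each control period).
- bot.camera(name): name is "side" or "top"; returns the picture (480x640x3 uint8, blue, green, red); there is no depth.
- bot.camera_info(name): a dict with "intrinsics" (3x3 intrinsics, pixels), "camera_from_world" (4x4, takes a point from world to camera coordinates). Camera axes: x right, y down, z forward; pixel columns grow to the right and rows downward; lengths in m; the calibration is good to about 2 mm. A picture is of the moment at which its call begins. camera_info takes no time and is no camera call.
- bot.job_done(): hands the job in; it is judged then, once.
Trained networks look in the newest picture that a camera, given by its name, has taken for a name from the list of things; names that differ only in an ending like _2 or _b are one class to them, and where a whole thing is asked for, a point or a joint stands for the part that bears it (a point fixed in the world has none). Each returns a list of dicts, best first, with "confidence" (0 to 1); they miss things now and then, are a little off and sometimes report something else, mostly with a low value. They report only what shows in the picture. A call takes as long as a camera call.
- bot.silhouettes(camera, target): "mask" (480x640 bool, what is visible of it) and "uv" ([column, row] in pixels, amid what is visible of it).
- bot.spot_point(camera, target): "uv" ([column, row] in pixels: a listed point, or the origin of a listed thing).
The state is a dict: "clock": time; "joint_pos": joint angles; "joint_vel": joint speeds; "tau": joint torques, N m; "eef_pos": TCP position; "tool_rot": TCP orientation; "ft_force": force on the tool from outside, world axes, zero at the start; "ft_torque": the same for the moment, N m; "grip_width": finger opening in m; "grasp_force": force on a finger pad.
Only numpy, scipy, OpenCV 4.12 (cv2) and the standard library are available. Lean on these libraries where they do the work, as an engineer would, in place of code of your own. Each camera call takes 0.05 s, during which the arm holds its last target. There are 200 camera calls.

## Task

Fasten the draw latch on top of the aluminium case: hook the latch's wire loop behind and under the lip of the keeper on the lid, let go of the loop so that it stays caught, then press the lever down over centre until it lies flat and holds the lid drawn in. Work by feel: lower the loop only until it touches and draw it back only until it bites, without forcing it, press the lever no harder than it asks, and leave the things around the case where they are.

Things in the scene. Friction and masses are not known exactly. Their poses are not given: they have to be found in the camera images.
- case: Aluminium hard case lying on its back on the table, fixed, 260 mm (own x) by 190 mm by 120 mm high. Origin on the table directly under the lever's pivot; z up; +y points from the latch across the split to the lid; x lies along the latch's pivots. Case body from y = -160 to +30 mm. The latch lies in the plane x = 0, within 17 mm; loose things may lie on top beyond 50 mm from it
- pivot (a point): The lever's pivot on the case: 136 mm above the case's origin. The loop is hinged on the lever at a pin 25 mm from the pivot; with lever angle q the pin lies from the pivot along (y, z) = (-cos(q-0.2), sin(q-0.2)), so the pull passes dead centre at about q = 0.2
- strike (a point): Nominal point on the lid for the centre of the seated bar: about y +60, z 136 mm of the case while the lid is ajar. The gap under the keeper's lip is 9 mm high, centred on the bar. The block is shimmed and the hook bolted in a slot: the true seat may be up to 4 mm higher or lower and 5 mm nearer or farther along y. Feel for it: the block's top is 4.5 mm under the true seat, 20 mm long past strike
- panel: The case's lid with the keeper, 260 by 26 by 114 mm, standing ajar across the split; origin on its hinge near the table, axes as the case's, tilting with it. On its top a rubber-faced block 28 by 30 mm carries the keeper, a steel hook 16 mm wide: a post on the case's side of the bar (face 3 mm from the seated bar's centre) with a lip 4 mm thick that reaches 2.5 mm out from the post over the bar
- loop_bar (a point): Centre of the loop's cross bar (steel wire 6 mm thick, 34 mm wide along x), 77 mm from the loop's pin. A light spring lifts the free loop (about 0.5 N at the bar), so a bar not drawn in under the lip springs off when let go
- loop: The wire loop with its finger grip; origin on its hinge pin, own y points from the pin to the bar, own x along the bar, own z up when the latch is closed
- loop_tab (a point): Centre of the loop's finger grip, a steel roller 18 mm across and 12 mm wide along the case's x, to be pinched on its flat ends; it swivels freely about x on the loop, so the loop turns as it is led round. The point is 18 mm beyond the bar and 22 mm above it in the loop's own axes
- lever (a joint): Lever angle q in rad: 0 closed (flat, handle pointing to the case's -y, a hard stop), 1.57 straight up, grows towards the lid; stays where left. Near 1.6 the bar can pass over and beyond the lip; as the bar is drawn back under the lip the lever follows down to 0.7 to 1.4. Pressing it shut takes up to about 10 N near the handle's end, then it snaps
- handle: The lever's handle, steel plate 24 mm wide, 5 mm thick; origin on the pivot, reaches 88 mm from it along own -y; its outer (upper when closed) face is 8.5 mm from the pivot along own z
- handle_end (a point): Middle of the end edge of the handle's outer face, 88 mm from the pivot
- lid (a joint): Lid angle in rad: 0 ajar at rest on its springy seal, grows as it is drawn in (0.115 flush), 0.0076 rad is 1 mm at the keeper; takes about 9 N per mm at the keeper
- can: Drinks can 66 mm wide, 115 mm high, bystander; origin under its centre
- sauce: Bottle 56 mm wide, 170 mm high, bystander; origin under its centre
- cup: Open cup 80 mm wide, 100 mm high, bystander; origin under its centre
- dish: Plate 170 mm wide, 22 mm high, bystander; origin under its centre
- gift: Cardboard gift box 50 by 50 by 30 mm on top of the case, bystander; origin under its centre
- bangle: Brass bangle 66 mm wide, 10 mm high lying on top of the case, bystander; origin under its centre
- driver: Screwdriver lying on the table, bystander; origin under its middle

How it is judged:
On the way, in this order (a step that is already met when the one before it is completed fails the run):
1. the loop is caught behind and under the keeper's lip and has been let go, the lever still up (y of loop_bar in the frame of strike between -0.009 and 0.009 m and z of loop_bar in the frame of strike between -0.008 and 0.008 m and contact force between loop and panel above 0.05 N and value of joint lever above 0.5 rad and contact force between the fingers and loop below 0.1 N), for 0.3 s.
2. the lever has snapped down flat and the lid is drawn in (value of joint lever below 0.06 rad and value of joint lid above 0.011 rad and contact force between loop and panel above 8 N), for 0.2 s.
At the end, for the whole second after the job is handed in: The lever lies flat (within 0.06 rad of its stop), the loop's bar is in the keeper (within 9 mm along y and 8 mm in height of the nominal strike point) and pulls on it with at least 8 N, and the lid is held drawn in by at least 0.011 rad (1.5 mm at the keeper) (all of step 2 and y of loop_bar in the frame of strike between -0.009 and 0.009 m and z of loop_bar in the frame of strike between -0.008 and 0.008 m); the robot touches nothing.
It fails at once if the lever is pressed with more than 30 N (contact force between the fingers and handle above 30 N).
It fails at once if the loop is forced against the keeper, its block or the lid with more than 20 N while the fingers are on the loop (contact force between the fingers and loop above 3 N and contact force between loop and panel above 20 N).
It fails at once if a bystander is moved by more than 30 mm (distance of any of can, sauce, cup, dish, gift, bangle, driver from where it was at the start of the episode above 0.03 m).
It also fails if it takes over 69 s, if anything falls off the work surface, if the arm or the gripper's body presses on something with over 40 N, if the wrist force passes 120 N, or if a joint passes its speed limit or range.

## Working session

There is one attempt and no reset: what is moved stays moved. The work goes in short steps, Python scripts to look and compute and a shell command to move; the robot and the scene stay as the last step left them, time stands still between calls to the robot, and variables do not carry over. Pictures are saved under pics/ and viewed, at most 10 in all, crops included, and the job is handed in when it is done.

```bash
mkdir -p pics
cat > h.py <<'E'
import numpy as np, cv2
from workcell import bot
def snap(n,f=None):
    im=bot.camera(n)
    if f: cv2.imwrite('pics/'+f,im)
    return im
def P(n):
    i=bot.camera_info(n); return np.array(i["intrinsics"])@np.array(i["camera_from_world"])[:3]
def tri(a,b):
    A=[]
    for n,uv in (('side',a),('top',b)):
        p=P(n); A+= [uv[0]*p[2]-p[0],uv[1]*p[2]-p[1]]
    A=np.array(A); A/=np.linalg.norm(A[:,:3],axis=1)[:,None]
    x=np.linalg.lstsq(A[:,:3],-A[:,3],rcond=None)[0]
    return x,np.abs(A@np.r_[x,1]).max()
def onz(n,uv,z):
    p=P(n);A=np.array([uv[0]*p[2]-p[0],uv[1]*p[2]-p[1]])
    return np.linalg.solve(A[:,:2],-A[:,3]-A[:,2]*z)
def proj(n,x):
    q=P(n)@np.r_[x,1]; return q[:2]/q[2]
E
python3 - <<'E'
from h import *
snap('side','s0.png');snap('top','t0.png')
for t in ['case','pivot','strike','panel','loop_bar','loop_tab','handle_end','handle','loop','can','sauce','cup','dish','gift','bangle','driver']:
    u={}
    for n in ('side','top'):
        r=bot.spot_point(n,t); u[n]=r[0]['uv'] if r else None
        print(t,n,[(np.round(q['uv'],1).tolist(),round(q['confidence'],2)) for q in r[:2]],end=' ')
    if u['side'] is not None and u['top'] is not None: print(*[np.round(v,4) for v in tri(u['side'],u['top'])])
    else: print()
print(bot.get_obs()['clock'])
for n in('side','top'): T=np.array(bot.camera_info(n)['camera_from_world']);print(n,-T[:3,:3].T@T[:3,3])
E
```

```text
case side [([269.2, 219.0], 0.71)] case top [([338.7, 201.4], 0.62)] [ 0.4746 -0.0045  0.2586] 0.0781
pivot side [([357.1, 253.5], 0.71)] pivot top [([340.9, 193.7], 0.84)] [ 0.5979 -0.0147  0.1406] 0.001
strike side [([395.7, 259.9], 0.59), ([344.5, 243.4], 0.58)] strike top [([321.9, 198.0], 0.67)] [0.6505 0.024  0.0865] 0.0583
panel side [] panel top [([328.9, 203.8], 0.71)] 
loop_bar side [([345.1, 221.5], 0.78)] loop_bar top [] 
loop_tab side [([344.2, 211.9], 0.62)] loop_tab top [([314.6, 195.5], 0.57)] [0.5796 0.0586 0.2145] 0.003
handle_end side [([355.5, 220.1], 0.73), ([230.7, 233.1], 0.38)] handle_end top [([458.3, 284.5], 0.65), ([341.4, 190.3], 0.63)] [ 0.4251 -0.2953  0.3877] 0.08
handle side [([357.5, 254.6], 0.81)] handle top [([339.4, 195.6], 0.65)] [ 0.5967 -0.0113  0.1349] 0.0043
loop side [([354.0, 250.2], 0.55), ([396.1, 262.6], 0.49)] loop top [([342.6, 190.6], 0.53)] [ 0.5968 -0.0177  0.1531] 0.0065
can side [([227.2, 232.7], 0.67)] can top [([201.3, 295.0], 0.75)] [ 0.2989  0.4102 -0.0081] 0.0014
sauce side [([333.8, 226.3], 0.59)] sauce top [([216.6, 188.3], 0.68), ([337.9, 191.4], 0.47)] [0.6342 0.3755 0.0022] 0.0001
cup side [([414.9, 408.8], 0.8), ([354.0, 219.1], 0.75)] cup top [([450.4, 194.8], 0.9)] [ 0.6254 -0.3657  0.0048] 0.0001
dish side [] dish top [([188.4, 252.8], 0.77)] 
gift side [([396.6, 257.7], 0.76), ([355.1, 219.7], 0.18)] gift top [([346.7, 159.6], 0.58), ([215.4, 190.9], 0.55)] [ 0.6963 -0.0298  0.1286] 0.0039
bangle side [([338.9, 296.3], 0.58)] bangle top [([386.4, 219.7], 0.67)] [ 0.5257 -0.1469  0.1225] 0.0008
driver side [([267.4, 443.6], 0.96)] driver top [([460.3, 286.9], 0.54)] [ 0.3403 -0.3911  0.0055] 0.0028
1.7
side [ 0.31517669 -0.95502952  0.74005904]
top [0.35251764 0.03545271 1.41303303]
```

Run:
```python
import cv2
a=cv2.imread('pics/s0.png')[180:330,240:440];b=cv2.imread('pics/t0.png')[120:270,240:440]
import numpy as np
cv2.imwrite('pics/c0.png',np.hstack([cv2.resize(x,(400*1,300*1),interpolation=3) for x in (a,b)]))
cv2.imwrite('pics/c1.png',cv2.resize(cv2.imread('pics/s0.png')[195:285,300:420],(800,600),interpolation=cv2.INTER_CUBIC))
```

```text
(no output)
```

View pics/s0.png

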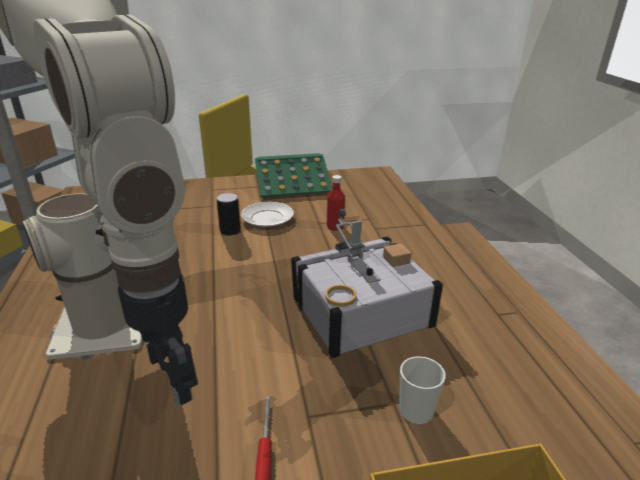

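View pics/t0.png

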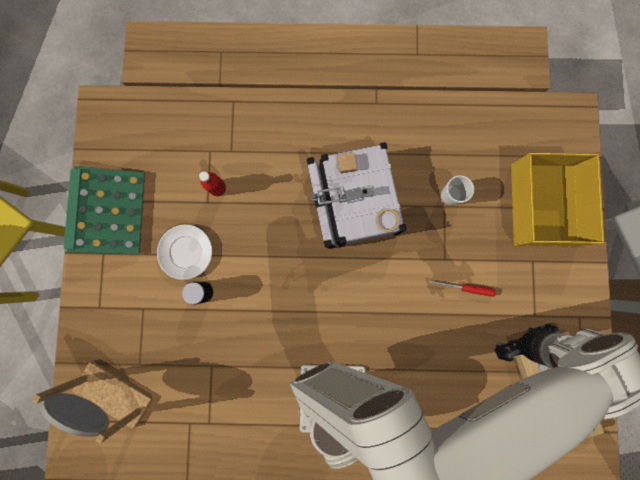

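View pics/c1.png

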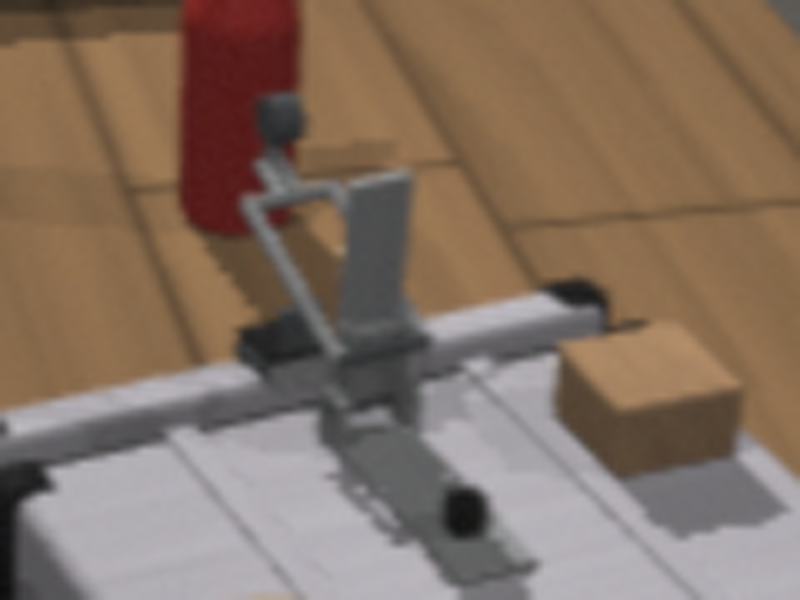

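The side view shows the lever upright (crop bottom ≈ pixel 357,253), with the loop raised towards the lid and its roller at about (342,212). In the top view the case is yawed by about 13°, with gift and bangle clear of the latch plane. Next I fit a model to these points.

```bash
cat >> h.py <<'E'
def model(p):
    x,y,th,q,a=p[:5]; z0=p[5] if len(p)>5 else .136
    W=lambda Y,Z,X=0: np.array([x+X*np.cos(th)-Y*np.sin(th), y+X*np.sin(th)+Y*np.cos(th), z0+Z])
    pin=.025*np.array([-np.cos(q-.2),np.sin(q-.2)]); c,s=np.cos(a),np.sin(a)
    L=lambda u,v: W(*(pin+[u*c-v*s,u*s+v*c]))
    r,n=.088,.0085
    return dict(pivot=W(0,0),loop_bar=L(.077,0),loop_tab=L(.095,.022),handle_end=W(-r*np.cos(q)+n*np.sin(q),r*np.sin(q)+n*np.cos(q)),strike=W(.06,0))
E
cat > fit.py <<'E'
from h import *
from scipy.optimize import least_squares
obs=[]
for k in range(3):
    for n in('side','top'):
        im=snap(n)
        for t in('pivot','loop_bar','loop_tab','handle_end','strike'):
            for r in bot.spot_point(n,t)[:2]:
                if r['confidence']>.3: obs.append((n,t,np.array(r['uv']),r['confidence']))
ang=[]
m=np.zeros((480,640),bool)
for t in('case','panel'):
    for r in bot.silhouettes('top',t)[:1]:
        m|=r['mask']
        c=max(cv2.findContours(r['mask'].astype('uint8'),0,2)[0],key=cv2.contourArea)
        R=cv2.minAreaRect(c); b=cv2.boxPoints(R); w=np.array([onz('top',u,.12) for u in b])
        for i in range(4):
            d=w[(i+1)%4]-w[i]; print(t,'edge',np.round(np.hypot(*d),3),round(np.degrees(np.arctan2(d[1],d[0])),1))
f=lambda p:np.concatenate([c*(proj(n,model(p)[t])-u) for n,t,u,c in obs]+[[(p[2]-np.radians(13.5))/.03]])
s=least_squares(f,[.598,-.015,.23,1.6,.9],loss='soft_l1',f_scale=1.5)
print(s.x,s.cost)
for n,t,u,c in obs: print(n,t,np.round(u,1),round(c,2),np.round(u-proj(n,model(s.x)[t]),1))
for k,v in model(s.x).items(): print(k,np.round(v,4))
np.save('p.npy',s.x)
print(bot.get_obs()['clock'])
E
python3 fit.py
```

```text
case edge 0.254 -76.6
case edge 0.277 -168.2
case edge 0.248 103.1
case edge 0.276 13.1
panel edge 0.037 -76.7
panel edge 0.275 -167.2
panel edge 0.036 103.0
panel edge 0.275 13.0
[ 0.59455645 -0.01430593  0.23077208  1.54963123  0.38854585] 368.90722614757567
side pivot [354.  254.1] 0.89 [-1.1 -1.2]
side loop_bar [346.8 223.7] 0.71 [3.4 0.7]
side loop_tab [343.4 211.4] 0.66 [ 1.2 -0.1]
side handle_end [357.8 218.3] 0.5 [ 2.1 -2.5]
side strike [345.8 240.4] 0.69 [ 2.2 -3. ]
top pivot [337.5 193.5] 0.67 [-3.2 -1.3]
top loop_bar [319.1 196.3] 0.62 [0.9 0.1]
top loop_tab [312.7 198.9] 0.67 [-2.4  3.9]
top loop_tab [343.5 192.6] 0.47 [28.4 -2.4]
top handle_end [335.9 189.2] 0.56 [-3.8  0. ]
top handle_end [342.2 194.2] 0.52 [2.5 5. ]
top strike [321.4 199.3] 0.67 [1.1 0.1]
side pivot [356.1 256.5] 0.98 [1.  1.2]
side loop_bar [344.6 223.2] 0.53 [1.2 0.2]
side loop_tab [339.7 211.4] 0.68 [-2.5 -0.1]
side handle_end [354.8 220.6] 0.58 [-0.9 -0.2]
side strike [344.4 241.1] 0.78 [ 0.8 -2.3]
side strike [416.2 410.6] 0.65 [ 72.6 167.2]
top pivot [335.8 195.3] 0.93 [-4.9  0.5]
top pivot [451.8 196.8] 0.46 [111.1   2. ]
top loop_bar [318.4 200.2] 0.61 [0.2 4. ]
top loop_tab [315.7 196.9] 0.56 [0.6 1.9]
top handle_end [338.9 189.1] 0.62 [-0.8 -0.1]
top handle_end [341.3 196.9] 0.46 [1.6 7.7]
top strike [319.  199.5] 0.63 [-1.3  0.3]
side pivot [354.9 255.3] 0.65 [-0.2  0. ]
side loop_bar [345.  222.8] 0.49 [ 1.6 -0.2]
side loop_tab [342.4 211. ] 0.75 [ 0.2 -0.5]
side handle_end [356.7 222.9] 0.5 [1.  2.1]
side strike [344.4 240.8] 0.83 [ 0.8 -2.6]
top pivot [336.6 194.3] 0.9 [-4.1 -0.5]
top loop_bar [319.7 197.6] 0.72 [1.5 1.4]
top loop_tab [315.8 198.4] 0.7 [0.7 3.4]
top handle_end [339.6 191.7] 0.58 [-0.1  2.5]
top strike [323.  198.4] 0.8 [ 2.7 -0.8]
pivot [ 0.5946 -0.0143  0.136 ]
loop_bar [0.5795 0.0497 0.1896]
loop_tab [0.5776 0.0578 0.2167]
handle_end [ 0.593  -0.0078  0.2242]
strike [0.5808 0.0441 0.136 ]
3.6
```

Run:
```python
from h import *
from scipy.spatial.transform import Rotation as R
m=model(np.load('p.npy')); L=[]
for n in('side','top'):
    im=snap(n); c=proj(n,(m['loop_tab']+m['pivot'])/2); o=(c-[25,35]).astype(int); S=8
    k=cv2.resize(im[o[1]:o[1]+70,o[0]:o[0]+50],None,fx=S,fy=S,interpolation=cv2.INTER_CUBIC)
    for t,v in m.items():
        u=((proj(n,v)-o+.5)*S).astype(int); cv2.circle(k,tuple(u.tolist()),3,(0,0,255),1); cv2.putText(k,t[:8],(u+4).tolist(),0,.35,(0,0,255))
    print(n,o); L.append(k)
cv2.imwrite('pics/c2.png',np.hstack(L))
o=bot.get_obs(); print(o['eef_pos'],R.from_quat(o['tool_rot']).as_matrix().round(3),o['grip_width'],o['clock'])
```

```text
side [323 198]
top [303 159]
[ 0.21469347 -0.45155145  0.25329416] [[ 0.903  0.429  0.   ]
 [ 0.429 -0.903  0.   ]
 [ 0.    -0.    -1.   ]] 0.08542835669678264 3.7
```

View pics/c2.png

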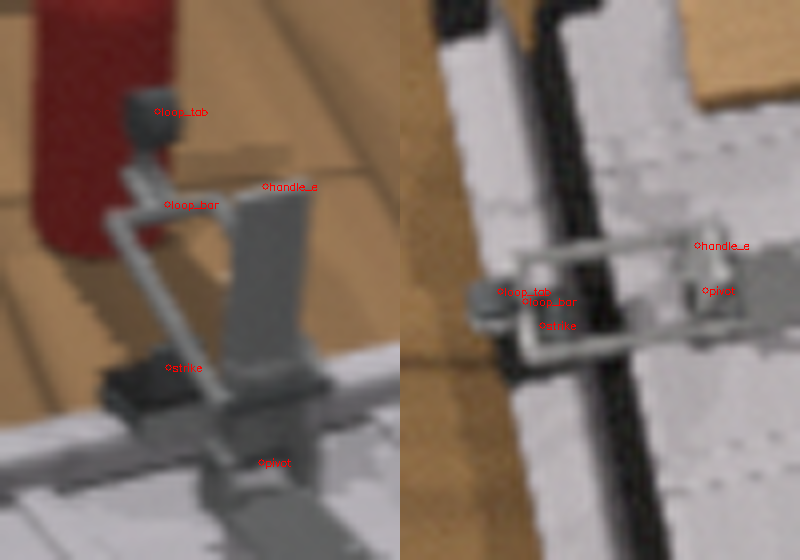

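The crops show the roller at side (342.0,212.4) and top (314.6,197.1), and the bar centre at side (343.6,224) and top (318.9,197.1). The fit is a few mm off, so I'll triangulate from these pixels.

Run:
```python
from h import *
from scipy.spatial.transform import Rotation as R
t=tri((342.0,212.4),(314.6,197.1)); b=tri((343.6,224.),(318.9,197.1)); print(t,b)
# keep only good prints: refit with clicked points
from scipy.optimize import least_squares
obs=[('side','loop_tab',(342,212.4),3),('top','loop_tab',(314.6,197.1),3),('side','loop_bar',(343.6,224),2),('top','loop_bar',(318.9,197.1),3),
('side','pivot',(355.8,254.9),1),('top','pivot',(338.,194),1),('side','handle_end',(356.5,221),1)]
f=lambda p:np.concatenate([c*(proj(n,model(p)[k])-u) for n,k,u,c in obs]+[[(p[2]-np.radians(13.1))/.005]])
s=least_squares(f,np.load('p.npy'),loss='soft_l1');print(s.x,s.cost)
for n,k,u,c in obs: print(n,k,np.round(u-proj(n,model(s.x)[k]),1))
for k,v in model(s.x).items(): print(k,np.round(v,4))
np.save('p.npy',s.x)
th=s.x[2]
o=bot.get_obs();T=R.from_quat(o['tool_rot']).as_matrix()
G=np.array([[np.sin(th),np.cos(th),0],[-np.cos(th),np.sin(th),0],[0,0,-1]]).T if 0 else None
for sg in(1,-1):
    y=sg*np.array([np.cos(th),np.sin(th),0]);z=np.array([0,0,-1.]);M=np.c_[np.cross(y,z),y,z]
    print(sg,R.from_matrix(M@T.T).as_rotvec())
print(1000*(model(s.x)['loop_tab']-o['eef_pos']))
```

```text
(array([0.57480709, 0.05863787, 0.21364186]), np.float64(0.0024743449116684246)) (array([0.57838214, 0.04751973, 0.18800066]), np.float64(0.0011706354151352905))
[ 0.59373819 -0.0142209   0.22990008  1.49695377  0.35535475] 9.994271927794511
side loop_tab [ 0.2 -0.1]
top loop_tab [-0.2  1.6]
side loop_bar [ 0.5 -0.1]
top loop_bar [0.6 0.5]
side pivot [ 1.  -0.4]
top pivot [-2.7 -1.1]
side handle_end [ 0.2 -0.6]
pivot [ 0.5937 -0.0142  0.136 ]
loop_bar [0.5788 0.0495 0.1869]
loop_tab [0.5767 0.0585 0.2137]
handle_end [ 0.5933 -0.0123  0.2244]
strike [0.5801 0.0442 0.136 ]
1 [-2.58886226e-05 -1.74932394e-05  1.35691324e+00]
-1 [-1.85470016e-05  2.74481080e-05 -1.78467941e+00]
[362.03356295 510.01602836 -39.54749998]
```

```bash
python3 -m inch '[20,20,57,0,0,0.08,100, 45,60,57,0,0,0.18,100, 70,95,57,0,0,0.28,100, 95,130,57,0,0,0.38,100, 120,165,57,0,0,0.48,100, 145,200,57,0,0,0.58,100, 170,235,57,0,0,0.68,100, 181,255,57,0,0,0.68,100]'
python3 -m inch '[25,35,0,0,0,0.08,100, 50,70,0,0,0,0.18,100, 75,105,0,0,0,0.28,100, 100,140,0,0,0,0.38,100, 125,175,0,0,0,0.48,100, 150,210,0,0,0,0.58,100, 180,245,0,0,0,0.677,100, 180,255,0,0,0,0.677,100]'
python3 -m inch '[0,0,0,0,0,0,100, 0,0,0,0,0,0,100]'
```

```text
clock: 4.37
eef_pos: [0.3938, -0.1995, 0.3106]
tool_rot: [0.845, 0.534, 0.0, 0.001]
ft_force: [0.4, -1.4, 0.1]
grip_width: 0.0856
grasp_force: 0.0
clock: 5.03
eef_pos: [0.5754, 0.0575, 0.3092]
tool_rot: [0.619, 0.786, 0.001, -0.0]
ft_force: [-0.5, -0.7, -0.6]
grip_width: 0.0855
grasp_force: 0.0
clock: 5.2
eef_pos: [0.573, 0.0551, 0.3094]
tool_rot: [0.62, 0.784, -0.001, -0.0]
ft_force: [-0.5, -0.1, 0.1]
grip_width: 0.0855
grasp_force: 0.0
```

```bash
python3 -m inch '[0,0,-25,0,0,0,100, 0,0,-50,0,0,0,100, 0,0,-75,0,0,0,100, 0,0,-86,0,0,0,100, 0,0,-86,0,0,0,100, 0,0,-86,0,0,0,100]'
python3 - <<'E'
from h import *
n='side';im=snap(n);S=8;o=np.array([315,180])
k=cv2.resize(im[o[1]:o[1]+70,o[0]:o[0]+90],None,fx=S,fy=S,interpolation=cv2.INTER_CUBIC)
e=bot.get_obs()['eef_pos'];print(e)
for d in(0,-.01):
    u=((proj(n,e+[0,0,d])-o+.5)*S).astype(int); cv2.circle(k,tuple(u.tolist()),4,(0,0,255),1)
cv2.imwrite('pics/c3.png',k)
E
```

```text
clock: 5.7
eef_pos: [0.572, 0.0526, 0.2244]
tool_rot: [0.622, 0.783, -0.001, -0.0]
ft_force: [-0.1, -0.0, 1.2]
grip_width: 0.0856
grasp_force: 0.0
[0.57289793 0.05287617 0.22548244]
```

View pics/c3.png

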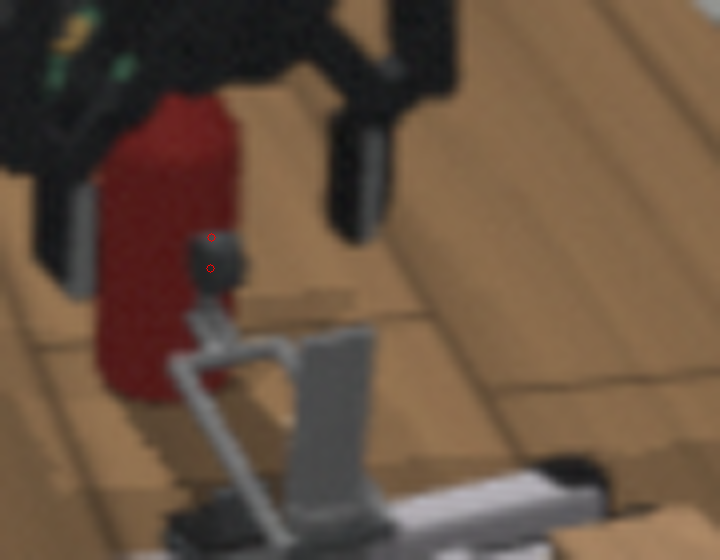

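The roller at crop (217,262) lies midway between the open fingertips, so lateral alignment is good. I nudge a little in +y and close.

```bash
python3 -m inch '[1.5,5,0,0,0,0,100, 1.5,5,0,0,0,0,60, 1.5,5,0,0,0,0,40, 1.5,5,0,0,0,0,25, 1.5,5,0,0,0,0,20, 1.5,5,0,0,0,0,20, 1.5,5,0,0,0,0,20, 1.5,5,0,0,0,0,20]'
python3 -m inch '[0,0,0,0,0,0,15, 0,0,0,0,0,0,10,0,0,0,0,0,0,8,0,0,0,0,0,0,6,0,0,0,0,0,0,5,0,0,0,0,0,0,5,0,0,0,0,0,0,5,0,0,0,0,0,0,5]'
```

```text
clock: 6.42
eef_pos: [0.5743, 0.0589, 0.2243]
tool_rot: [0.621, 0.784, -0.0, -0.0]
ft_force: [-0.6, -0.3, -0.1]
grip_width: 0.0169
grasp_force: 0.0
clock: 7.08
eef_pos: [0.5753, 0.059, 0.2247]
tool_rot: [0.621, 0.784, 0.001, 0.001]
ft_force: [5.7, 0.2, -0.7]
grip_width: 0.0107
grasp_force: 59.1
```

```bash
cat > plan.py <<'E'
from h import *
from scipy.optimize import brentq
p=np.load('p.npy'); th=p[2]
def roller(by,bz):
    # assembly with pin above the bar line
    f=lambda q:np.hypot(by+.025*np.cos(q-.2),bz-.025*np.sin(q-.2))-.077
    qs=np.linspace(.2,2.6,600); v=[f(q) for q in qs]; q=[brentq(f,qs[i],qs[i+1]) for i in range(599) if v[i]*v[i+1]<0]
    out=[]
    for qq in q:
        pin=.025*np.array([-np.cos(qq-.2),np.sin(qq-.2)]); d=np.array([by,bz])-pin; a=np.arctan2(d[1],d[0]); c,s=np.cos(a),np.sin(a)
        out.append((qq,a,by+.018*c-.022*s,bz+.018*s+.022*c))
    return out
if __name__=='__main__':
    m=model(p); y0=lambda w:-(w[0]-p[0])*np.sin(th)+(w[1]-p[1])*np.cos(th)
    e=bot.get_obs()['eef_pos']; print('roller now',y0(m['loop_tab']),m['loop_tab'][2]-.136,'tcp',y0(e),e[2]-.136, 'bar',y0(m['loop_bar']))
    for b in[(.068,.051),(.075,.040),(.078,.030),(.076,.02),(.074,.012),(.072,.006),(.071,.0),(.071,-.004),(.065,-.0),(.06,0),(.055,0)]:
        print(b,[np.round(r,4) for r in roller(*b)])
E
python3 plan.py
```

```text
roller now 0.07464957083108698 0.07774666282112411 tcp 0.0755228149915546 0.08873214489475459 bar 0.06542846016287196
(0.068, 0.051) [array([1.5963, 0.3497, 0.0774, 0.0778])]
(0.075, 0.04) [array([1.7498, 0.1961, 0.0884, 0.0651])]
(0.078, 0.03) [array([1.8174, 0.0653, 0.0945, 0.0531])]
(0.076, 0.02) [array([ 1.7373, -0.0648,  0.0954,  0.0408])]
(0.074, 0.012) [array([ 1.6944, -0.1687,  0.0954,  0.0307])]
(0.072, 0.006) [array([ 1.6644, -0.2474,  0.0948,  0.0229])]
(0.071, 0.0) [array([ 1.6966, -0.3297,  0.0952,  0.015 ])]
(0.071, -0.004) [array([ 1.7576, -0.3861,  0.096 ,  0.0096])]
(0.065, -0.0) [array([ 1.4324, -0.3113,  0.0889,  0.0154])]
(0.06, 0) [array([ 1.1667, -0.2705,  0.0832,  0.0164])]
(0.055, 0) [array([ 0.794 , -0.1827,  0.0767,  0.0184])]
```

```bash
python3 -m inch '[-0.5,6.5,-5,0,0,0,5, -2,13.3,-12.7,0,0,0,5, -3,16.5,-19,0,0,0,5, -3.6,19.5,-25,0,0,0,5, -3.8,20.5,-31,0,0,0,5, -3.8,20.5,-37,0,0,0,5, -3.8,20.5,-37,0,0,0,5, -3.8,20.5,-37,0,0,0,5]'
python3 -m inch '[0,0,-3,0,0,0,5, 0,0,-6,0,0,0,5, 0,0,-6,0,0,0,5, 0,0,-6,0,0,0,5]'
python3 - <<'E'
from h import *
n='side';im=snap(n);S=8;o=np.array([315,190])
k=cv2.resize(im[o[1]:o[1]+70,o[0]:o[0]+90],None,fx=S,fy=S,interpolation=cv2.INTER_CUBIC)
cv2.imwrite('pics/c4.png',k)
E
```

```text
clock: 7.75
eef_pos: [0.5703, 0.0813, 0.1865]
tool_rot: [0.621, 0.784, 0.001, -0.001]
ft_force: [3.3, 5.3, 1.4]
grip_width: 0.0105
grasp_force: 59.2
clock: 8.08
eef_pos: [0.5703, 0.0815, 0.1808]
tool_rot: [0.621, 0.784, 0.001, -0.001]
ft_force: [3.4, 4.6, 0.1]
grip_width: 0.0104
grasp_force: 59.2
```

View pics/c4.png

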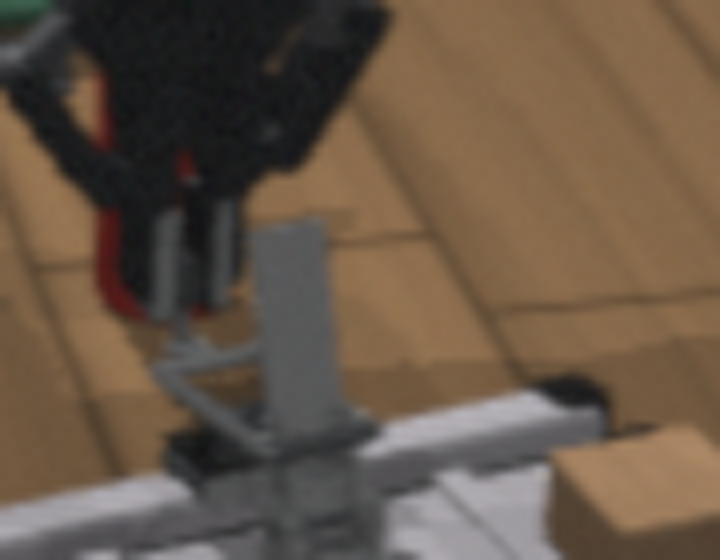

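```bash
f(){ grep -E 'eef|ft_f'; }; python3 -m inch '[0.3,-1,-4,0,0,0,5, 0.5,-2,-8,0,0,0,5, 0.5,-2,-11,0,0,0,5, 0.5,-2,-11,0,0,0,5, 0.5,-2,-11,0,0,0,5]'|f
python3 -m inch '[0,0,-1.5,0,0,0,5, 0,0,-1.5,0,0,0,5, 0,0,-1.5,0,0,0,5]'|f
python3 -m inch '[0,0,-1.5,0,0,0,5, 0,0,-1.5,0,0,0,5, 0,0,-1.5,0,0,0,5]'|f
```

```text
eef_pos: [0.5708, 0.0795, 0.1697]
ft_force: [3.5, 4.4, -0.1]
eef_pos: [0.5708, 0.0794, 0.1683]
ft_force: [4.0, 4.9, -0.1]
eef_pos: [0.5708, 0.0793, 0.1668]
ft_force: [4.2, 4.1, -0.2]
```

```bash
f(){ grep -E 'eef|ft_f'; }; 
python3 -m inch '[0,0,-1,0,0,0,5, 0,0,-1,0,0,0,5, 0,0,-1,0,0,0,5]'|f
python3 -m inch '[0,0,-1,0,0,0,5, 0,0,-1,0,0,0,5, 0,0,-1,0,0,0,5]'|f
python3 -m inch '[0,0,-1,0,0,0,5, 0,0,-1,0,0,0,5, 0,0,-1,0,0,0,5]'|f
```

```text
eef_pos: [0.5709, 0.0792, 0.1659]
ft_force: [3.8, 3.6, -0.6]
eef_pos: [0.5709, 0.0792, 0.1649]
ft_force: [3.8, 4.3, 0.0]
eef_pos: [0.5709, 0.079, 0.1638]
ft_force: [4.7, 4.5, -0.2]
```

```bash
f(){ grep -E 'eef|ft_f'; }; 
python3 -m inch '[0,0,-1,0,0,0,5, 0,0,-1,0,0,0,5, 0,0,-1,0,0,0,5]'|f
python3 -m inch '[0,0,-1,0,0,0,5, 0,0,-1,0,0,0,5, 0,0,-1,0,0,0,5]'|f
```

```text
eef_pos: [0.5709, 0.079, 0.1629]
ft_force: [5.0, 2.9, -0.0]
eef_pos: [0.5709, 0.0788, 0.1619]
ft_force: [5.0, 3.8, 0.5]
```

```bash
f(){ grep -E 'eef|ft_f'; }; 
python3 -m inch '[0,0,-1,0,0,0,5, 0,0,-1,0,0,0,5, 0,0,-1,0,0,0,5]'|f
```

```text
eef_pos: [0.571, 0.0787, 0.1609]
ft_force: [4.3, 2.5, -0.2]
```

```bash
f(){ grep -E 'eef|ft_f'; }; 
python3 -m inch '[0,0,-1,0,0,0,5, 0,0,-1,0,0,0,5, 0,0,-1,0,0,0,5]'|f
python3 -m inch '[0,0,-1,0,0,0,5, 0,0,-1,0,0,0,5, 0,0,-1,0,0,0,5]'|f
```

```text
eef_pos: [0.571, 0.0786, 0.1599]
ft_force: [4.1, 2.1, -0.6]
eef_pos: [0.5711, 0.0785, 0.159]
ft_force: [4.8, 3.5, 1.1]
```

```bash
f(){ grep -E 'eef|ft_f'; }; 
python3 -m inch '[0,0,-1,0,0,0,5, 0,0,-1,0,0,0,5, 0,0,-1,0,0,0,5]'|f
```

```text
eef_pos: [0.5711, 0.0783, 0.158]
ft_force: [5.3, 2.4, -0.7]
```

```bash
f(){ grep -E 'eef|ft_f'; }; 
python3 -m inch '[0,0,-1,0,0,0,5, 0,0,-1,0,0,0,5, 0,0,-1,0,0,0,5]'|f
python3 - <<'E'
from h import *
L=[]
for n,o in(('side',[320,205]),('top',[295,165])):
    im=snap(n);S=8
    L.append(cv2.resize(im[o[1]:o[1]+70,o[0]:o[0]+50],None,fx=S,fy=S,interpolation=cv2.INTER_CUBIC))
cv2.imwrite('pics/c5.png',np.hstack(L))
E
```

```text
eef_pos: [0.5711, 0.0781, 0.157]
ft_force: [4.7, 3.0, -0.1]
```

View pics/c5.png

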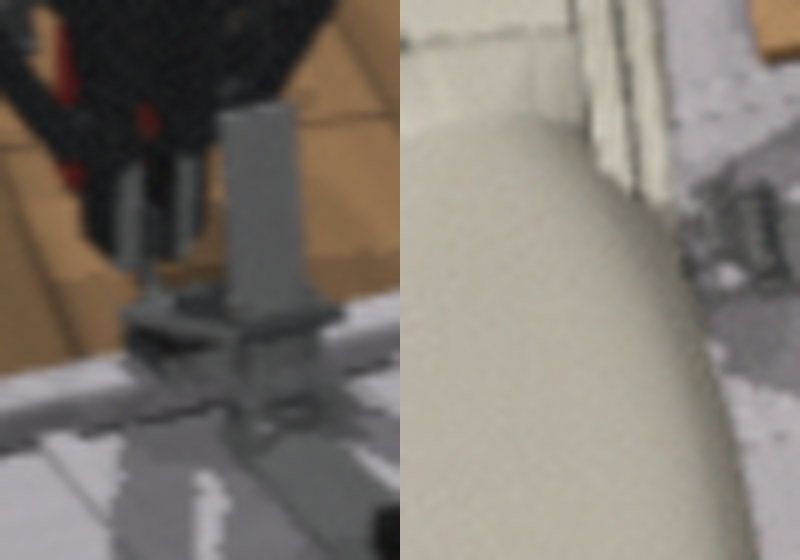

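The side crop shows the loop's bar just above the dark block, with its left corner near (128,318), and the handle upright. No contact yet, so I keep lowering.

```bash
f(){ grep -E 'eef|ft_f'; }; 
python3 -m inch '[0,0,-1,0,0,0,5, 0,0,-1,0,0,0,5, 0,0,-1,0,0,0,5]'|f
python3 -m inch '[0,0,-1,0,0,0,5, 0,0,-1,0,0,0,5, 0,0,-1,0,0,0,5]'|f
```

```text
eef_pos: [0.5711, 0.0779, 0.1561]
ft_force: [4.6, 2.5, -0.5]
eef_pos: [0.5712, 0.078, 0.1558]
ft_force: [3.5, 2.5, 3.7]
```

```bash
f(){ grep -E 'eef|ft_f'; }; 
python3 -m inch '[0,0,-1,0,0,0,5, 0,0,-1,0,0,0,5, 0,0,-1,0,0,0,5]'|f
```

```text
eef_pos: [0.5712, 0.0781, 0.1557]
ft_force: [2.4, 3.8, 8.5]
```

Contact: Fz rises at TCP z ≈ 0.156. I lift about 2.5 mm, then draw back along the case's −y.

```bash
f(){ grep -E 'eef|ft_f'; }
python3 - <<'E'
from plan import *
for b in[(.072,-.005),(.068,-.0045),(.065,-.0045),(.06,-.0045),(.055,-.0045)]: print(b,[np.round(r,4) for r in roller(*b)])
E
python3 -m inch '[0,0,2.5,0,0,0,5, 0,0,2.5,0,0,0,5, 0,0,2.5,0,0,0,5]'|f
python3 -m inch '[0.25,-1,2.5,0,0,0,5, 0.25,-1,0.1,0,0,0,5]' >/dev/null; python3 -m inch '[0.5,-2,2.5,0,0,0,5, 0.5,-2,2.5,0,0,0,5]'|f
```

```text
(0.072, -0.005) [array([ 1.8138, -0.3999,  0.0971,  0.0083])]
(0.068, -0.0045) [array([ 1.642 , -0.3903,  0.093 ,  0.009 ])]
(0.065, -0.0045) [array([ 1.5089, -0.3812,  0.0899,  0.0092])]
(0.06, -0.0045) [array([ 1.2517, -0.3473,  0.0844,  0.0101])]
(0.055, -0.0045) [array([ 0.8934, -0.2692,  0.0782,  0.0119])]
eef_pos: [0.571, 0.0782, 0.1565]
ft_force: [4.7, 3.6, -1.4]
eef_pos: [0.5717, 0.0756, 0.1589]
ft_force: [5.3, 5.7, -0.5]
```

```bash
f(){ grep -E 'eef|ft_f'; }; 
python3 -m inch '[0,0,-1.8,0,0,0,5, 0,0,-1.8,0,0,0,5, 0,0,-1.8,0,0,0,5]'|f
python3 -m inch '[0.4,-1.5,0.1,0,0,0,5, 0.4,-1.5,0.1,0,0,0,5]'|f
python3 -m inch '[0.4,-1.5,0.1,0,0,0,5, 0.4,-1.5,0.1,0,0,0,5]'|f
```

```text
eef_pos: [0.5717, 0.0753, 0.1569]
ft_force: [4.5, 4.5, -0.3]
eef_pos: [0.5719, 0.0742, 0.1569]
ft_force: [3.8, 6.7, -0.6]
eef_pos: [0.5723, 0.0728, 0.1571]
ft_force: [5.3, 5.1, -0.4]
```

```bash
f(){ grep -E 'eef|ft_f'; }; 
python3 -m inch '[0.3,-1.2,0.2,0,0,0,5, 0.3,-1.2,0.2,0,0,0,5]'|f
python3 -m inch '[0.3,-1.2,0.2,0,0,0,5, 0.3,-1.2,0.2,0,0,0,5]'|f
```

```text
eef_pos: [0.5725, 0.0717, 0.1573]
ft_force: [4.6, 5.6, -0.7]
eef_pos: [0.5728, 0.0707, 0.1575]
ft_force: [3.8, 6.1, 0.0]
```

```bash
f(){ grep -E 'eef|ft_f'; }; 
python3 -m inch '[0.3,-1.2,0.2,0,0,0,5, 0.3,-1.2,0.2,0,0,0,5]'|f
```

```text
eef_pos: [0.573, 0.0696, 0.1578]
ft_force: [3.6, 7.4, 0.5]
```

```bash
f(){ grep -E 'eef|ft_f'; }; 
python3 -m inch '[0.3,-1.2,0.2,0,0,0,5, 0.3,-1.2,0.2,0,0,0,5]'|f
python3 -m inch '[0.3,-1.2,0.2,0,0,0,5, 0.3,-1.2,0.2,0,0,0,5]'|f
```

```text
eef_pos: [0.5733, 0.0686, 0.1581]
ft_force: [3.2, 8.1, 1.4]
eef_pos: [0.5736, 0.0676, 0.1584]
ft_force: [3.2, 8.1, 0.6]
```

```bash
f(){ grep -E 'eef|ft_f'; }; 
python3 -m inch '[0.3,-1.2,0.3,0,0,0,5, 0.3,-1.2,0.3,0,0,0,5]'|f
python3 -m inch '[0.3,-1.2,0.3,0,0,0,5, 0.3,-1.2,0.3,0,0,0,5]'|f
```

```text
eef_pos: [0.5738, 0.0666, 0.1587]
ft_force: [3.1, 8.3, 1.5]
eef_pos: [0.5741, 0.0656, 0.159]
ft_force: [2.8, 7.9, 1.8]
```

Run:
```python
from h import *
n,o='side',[310,195];S=8
im=snap(n)
cv2.imwrite('pics/c6.png',cv2.resize(im[o[1]:o[1]+70,o[0]:o[0]+90],None,fx=S,fy=S,interpolation=cv2.INTER_CUBIC))
```

```text
(no output)
```

View pics/c6.png

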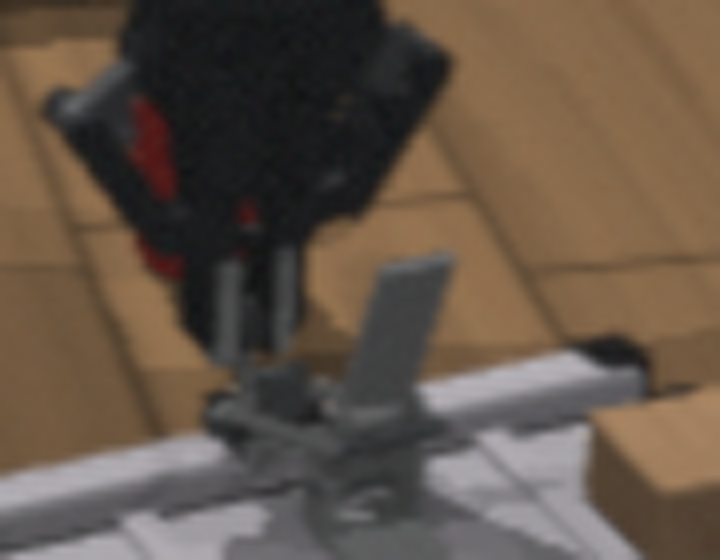

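The handle now leans back (its end at crop (415,260)) and the keeper hook stands between the loop's arms at (280,385), so the bar is behind the hook. I keep drawing until it bites.

```bash
f(){ grep -E 'eef|ft_f'; }; 
python3 -m inch '[0.2,-1,0.3,0,0,0,5, 0.2,-1,0.3,0,0,0,5]'|f
python3 -m inch '[0.2,-1,0.3,0,0,0,5, 0.2,-1,0.3,0,0,0,5]'|f
```

```text
eef_pos: [0.5743, 0.0646, 0.1594]
ft_force: [2.0, 9.1, 2.5]
eef_pos: [0.5744, 0.0641, 0.1597]
ft_force: [2.3, 10.6, 0.7]
```

```bash
f(){ grep -E 'eef|ft_f'; }; 
python3 -m inch '[0.2,-1,0.3,0,0,0,5, 0.2,-1,0.3,0,0,0,5]'|f
```

```text
eef_pos: [0.5745, 0.0636, 0.1599]
ft_force: [2.3, 11.2, 1.3]
```

```bash
f(){ grep -E 'eef|ft_f|grip|clock'; }; 
python3 -m inch '[0.2,-1,0.2,0,0,0,5, 0.2,-1,0.2,0,0,0,5,0.2,-1,0.2,0,0,0,5]'|f
```

```text
clock: 15.53
eef_pos: [0.5746, 0.0632, 0.1601]
ft_force: [2.9, 13.2, 1.9]
grip_width: 0.0101
```

```bash
f(){ grep -E 'eef|ft_f|grip|clock'; }; 
python3 -m inch '[0,0,0,0,0,0,8, 0,0,0,0,0,0,12, 0,0,0,0,0,0,20, 0,0,0,0,0,0,35, 0,0,0,0,0,0,50,0,0,0,0,0,0,50, 0,0,0,0,0,0,50, 0,0,0,0,0,0,50]'|f
python3 - <<'E'
from h import *
n,o='side',[310,195];S=8
im=snap(n)
cv2.imwrite('pics/c7.png',cv2.resize(im[o[1]:o[1]+70,o[0]:o[0]+90],None,fx=S,fy=S,interpolation=cv2.INTER_CUBIC))
E
```

```text
clock: 16.2
eef_pos: [0.5751, 0.0585, 0.1602]
ft_force: [0.0, 0.3, -0.4]
grip_width: 0.0426
```

View pics/c7.png

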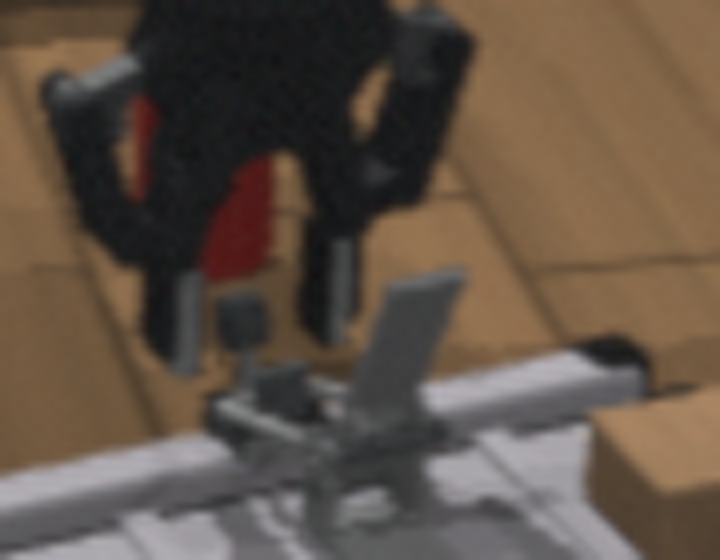

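The loop stayed caught: the roller is at crop (242,318), the bar is under the hook, and the fingers are clear at zero force. I lift away and measure the handle.

```bash
f(){ grep -E 'eef|ft_f|grip|clock'; }; 
python3 -m inch '[0,0,20,0,0,0,50, 0,0,45,0,0,0,50, 0,0,70,0,0,0,50, 0,0,95,0,0,0,30, 0,0,105,0,0,0,0, 0,0,105,0,0,0,0]'|f
python3 - <<'E'
from h import *
p=np.load('p.npy')
for q in np.arange(.7,1.4,.1):
    m=model(np.r_[p[:3],q,0]); print(round(q,1),proj('side',m['handle_end']).round(1))
for k in range(3):
  im=snap('side'); print([(np.round(r['uv'],1),round(r['confidence'],2)) for t in('handle_end','pivot','loop_bar','strike') for r in bot.spot_point('side',t)[:1]])
cv2.imwrite('pics/c8.png',cv2.resize(im[195:265,310:400],None,fx=8,fy=8,interpolation=cv2.INTER_CUBIC))
E
```

```text
clock: 16.75
eef_pos: [0.577, 0.059, 0.2686]
ft_force: [-0.1, 0.8, 0.1]
grip_width: 0.0072
0.7 [369.5 244.4]
0.8 [368.2 240.7]
0.9 [366.7 237.1]
1.0 [365.2 233.8]
1.1 [363.5 230.8]
1.2 [361.7 228. ]
1.3 [359.9 225.5]
[(array([360.6, 227.5]), 0.76), (array([355.9, 255.1]), 0.72), (array([347.7, 243. ]), 0.46), (array([344.8, 242.3]), 0.65)]
[(array([361.4, 226.8]), 0.7), (array([353.7, 254.3]), 0.96), (array([341. , 234.7]), 0.71), (array([344.8, 241.1]), 0.91)]
[(array([360.4, 230.1]), 0.48), (array([357.8, 256.2]), 0.75), (array([342.7, 245. ]), 0.7), (array([348.8, 243. ]), 0.91)]
```

View pics/c8.png

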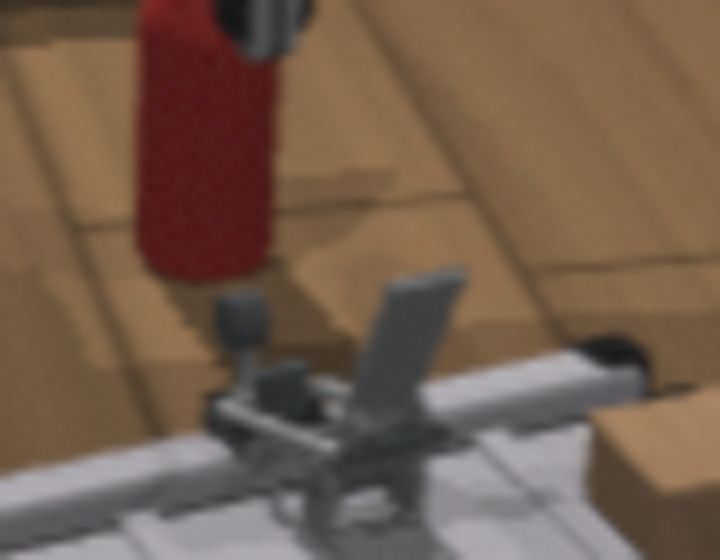

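Handle end at crop (428,275), i.e. pixel (363.5,229.4), which gives q ≈ 1.13. I work out the pressing arc for a fingertip corner on the face at r = 80 mm.

```bash
cat > arc.py <<'E'
from h import *
p=np.load('p.npy');th=p[2]
def tcp(q,r=.080,h=.011,off=0):
    Y=-r*np.cos(q)+(.0085+off)*np.sin(q)+h; Z=r*np.sin(q)+(.0085+off)*np.cos(q)+.022
    return np.array([p[0]-Y*np.sin(th),p[1]+Y*np.cos(th),.136+Z])
if __name__=='__main__':
    e=bot.get_obs()['eef_pos']; print(e.round(4)); a=tcp(1.13,off=.004); print('pre',(1e3*(a-e)).round(1))
    b=tcp(1.13)
    for q in np.arange(1.13,-.1,-.1): print(round(q,2),(1e3*(tcp(q)-b)).round(1), tcp(q).round(4))
E
python3 arc.py
```

```text
[0.5755 0.059  0.2655]
pre [ 20.9 -84.7 -29.8]
1.13 [0. 0. 0.] [ 0.5973 -0.0293  0.234 ]
1.03 [ 1.7 -7.3 -3. ] [ 0.599  -0.0365  0.231 ]
0.93 [  3.3 -14.2  -6.8] [ 0.6006 -0.0434  0.2272]
0.83 [  4.8 -20.7 -11.2] [ 0.6021 -0.05    0.2228]
0.73 [  6.3 -26.8 -16.3] [ 0.6035 -0.056   0.2177]
0.63 [  7.6 -32.3 -22. ] [ 0.6048 -0.0616  0.212 ]
0.53 [  8.7 -37.3 -28.2] [ 0.606  -0.0665  0.2058]
0.43 [  9.7 -41.6 -34.9] [ 0.607  -0.0709  0.1991]
0.33 [ 10.6 -45.3 -42. ] [ 0.6079 -0.0745  0.192 ]
0.23 [ 11.3 -48.2 -49.5] [ 0.6085 -0.0775  0.1845]
0.13 [ 11.8 -50.4 -57.2] [ 0.6091 -0.0797  0.1768]
0.03 [ 12.1 -51.9 -65.1] [ 0.6094 -0.0811  0.1689]
-0.07 [ 12.3 -52.5 -73.1] [ 0.6096 -0.0818  0.1609]
```

```bash
f(){ grep -E 'eef|ft_f|clock'; }; 
python3 -m inch '[5,-20,2,0,0,0,0, 10,-40,2,0,0,0,0, 15,-60,2,0,0,0,0, 20,-80,2,0,0,0,0, 20,-82,-10,0,0,0,0, 20.5,-83,-20,0,0,0,0, 20.5,-83,-30,0,0,0,0, 20.5,-83,-30,0,0,0,0]'|f
python3 -m inch '[0,0,0,0,0,0,0, 0,0,0,0,0,0,0, 0,0,0,0,0,0,0]'|f
```

```text
clock: 18.17
eef_pos: [0.5944, -0.0236, 0.2325]
ft_force: [-0.1, 0.5, -0.4]
clock: 18.42
eef_pos: [0.5962, -0.0234, 0.2362]
ft_force: [0.2, 0.7, -0.7]
```

```bash
f(){ grep -E 'eef|ft_f|clock'; }; 
python3 -m inch '[0.7,-3,-1.5,0,0,0,0, 1.4,-6,-2.5,0,0,0,0, 1.4,-6,-2.5,0,0,0,0]'|f
python3 -m inch '[0.6,-2.5,-1,0,0,0,0, 1.2,-5,-2,0,0,0,0, 1.2,-5,-2,0,0,0,0]'|f
python3 -m inch '[0.5,-2.2,-1,0,0,0,0, 1.1,-4.5,-2,0,0,0,0, 1.1,-4.5,-2,0,0,0,0]'|f
```

```text
clock: 18.67
eef_pos: [0.5978, -0.0302, 0.2334]
ft_force: [0.3, 1.4, 1.0]
clock: 18.92
eef_pos: [0.599, -0.0353, 0.2313]
ft_force: [-0.3, 0.6, 2.0]
clock: 19.17
eef_pos: [0.6, -0.0398, 0.2291]
ft_force: [0.9, 1.9, 3.3]
```

```bash
f(){ grep -E 'eef|ft_f|clock'; }; 
python3 -m inch '[0.7,-3.5,-2,0,0,0,0, 1.4,-7,-4.2,0,0,0,0, 2.1,-10.2,-6.3,0,0,0,0, 2.1,-10.2,-6.3,0,0,0,0]'|f
python3 -m inch '[0.7,-3,-2.5,0,0,0,0, 1.4,-6.1,-5,0,0,0,0, 1.4,-6.1,-5.1,0,0,0,0]'|f
python3 -m inch '[0.7,-2.8,-2.8,0,0,0,0, 1.3,-5.6,-5.7,0,0,0,0, 1.3,-5.6,-5.7,0,0,0,0]'|f
```

```text
clock: 19.5
eef_pos: [0.6021, -0.0504, 0.2223]
ft_force: [1.9, 1.8, 2.2]
clock: 19.75
eef_pos: [0.6034, -0.0566, 0.2172]
ft_force: [2.3, 1.3, 2.9]
clock: 20.0
eef_pos: [0.6045, -0.0622, 0.2113]
ft_force: [0.7, 1.1, 3.1]
```

```bash
f(){ grep -E 'eef|ft_f|clock'; }; 
python3 -m inch '[0.6,-2.5,-3,0,0,0,0, 1.1,-4.9,-6.2,0,0,0,0, 1.1,-4.9,-6.2,0,0,0,0]'|f
python3 -m inch '[0.5,-2.1,-3.3,0,0,0,0, 1,-4.3,-6.7,0,0,0,0, 1,-4.3,-6.7,0,0,0,0]'|f
python3 -m inch '[0.4,-1.8,-3.5,0,0,0,0, 0.9,-3.7,-7.1,0,0,0,0, 0.9,-3.7,-7.1,0,0,0,0]'|f
```

```text
clock: 20.25
eef_pos: [0.6054, -0.0671, 0.2048]
ft_force: [1.6, 0.7, 3.4]
clock: 20.5
eef_pos: [0.6062, -0.0713, 0.1979]
ft_force: [-0.0, -1.4, 1.7]
clock: 20.75
eef_pos: [0.6069, -0.0748, 0.1905]
ft_force: [-0.5, 0.0, 1.6]
```

Run:
```python
from h import *
p=np.load('p.npy')
for q in (.2,.3,.4,.6,.9,1.1):
    m=model(np.r_[p[:3],q,-.2]); print(q,proj('side',m['handle_end']).round(1),proj('top',m['handle_end']).round(1))
print('strike',proj('side',model(p)['strike']-[0,0,.003]))
for a in(-.25,-.1,.1,.3):
    m=model(np.r_[p[:3],.3,a]);print(a,'bar',proj('side',m['loop_bar']).round(1),'tab',proj('side',m['loop_tab']).round(1))
for k in range(3):
  for n in('side','top'):
    snap(n); print(n,[(t,np.round(r['uv'],1).tolist(),round(r['confidence'],2)) for t in('handle_end','loop_bar','loop_tab') for r in bot.spot_point(n,t)[:1]])
print(bot.get_obs()['ft_force'])
```

```text
0.2 [373.5 263.9] [370.4 187.1]
0.3 [373.1 260.1] [369.7 186.7]
0.4 [372.4 256.1] [368.6 186.4]
0.6 [370.6 248.2] [365.7 186.1]
0.9 [366.7 237.1] [359.2 186.3]
1.1 [363.5 230.8] [353.7 186.9]
strike [343.26177499 244.46137839]
-0.25 bar [344.9 251.2] tab [341.  240.9]
-0.1 bar [344.8 246.8] tab [341.4 235.9]
0.1 bar [345.  241.4] tab [342.4 229.9]
0.3 bar [345.8 236.5] tab [344.2 224.9]
side [('handle_end', [345.2, 244.0], 0.71), ('loop_bar', [347.9, 244.7], 0.47), ('loop_tab', [341.6, 233.8], 0.57)]
top [('handle_end', [459.8, 285.3], 0.43), ('loop_bar', [347.0, 162.0], 0.63), ('loop_tab', [218.7, 188.0], 0.69)]
side [('handle_end', [372.5, 257.0], 0.71), ('loop_bar', [347.1, 246.0], 0.57), ('loop_tab', [342.6, 233.7], 0.73)]
top [('loop_bar', [324.6, 200.9], 0.68), ('loop_tab', [317.4, 196.9], 0.6)]
side [('handle_end', [373.5, 257.2], 0.49), ('loop_bar', [346.6, 246.3], 0.61), ('loop_tab', [341.8, 232.1], 0.67)]
top [('loop_bar', [323.5, 198.4], 0.56), ('loop_tab', [315.4, 201.3], 0.46)]
[-1.28609304  0.99087421 -0.1723951 ]
```

The roller and bar estimates fit a loop still caught, with the handle at q ≈ 0.35. I continue the press to the stop.

```bash
f(){ grep -E 'eef|ft_f|clock'; }; 
python3 -m inch '[0.3,-1.4,-3.7,0,0,0,0, 0.7,-2.9,-7.5,0,0,0,0, 0.7,-2.9,-7.5,0,0,0,0]'|f
python3 -m inch '[0.2,-1,-3.8,0,0,0,0, 0.5,-2.1,-7.7,0,0,0,0, 0.5,-2.1,-7.7,0,0,0,0]'|f
python3 -m inch '[0.2,-0.7,-3,0,0,0,0, 0.3,-1,-5,0,0,0,0, 0.3,-1,-5,0,0,0,0]'|f
```

```text
clock: 22.2
eef_pos: [0.6081, -0.0776, 0.1835]
ft_force: [0.2, -0.3, 0.8]
clock: 22.45
eef_pos: [0.6082, -0.0796, 0.1754]
ft_force: [-0.9, -0.3, -0.2]
clock: 22.7
eef_pos: [0.6087, -0.0804, 0.1709]
ft_force: [-0.2, -0.3, -0.5]
```

```bash
f(){ grep -E 'eef|ft_f|clock'; }; 
python3 -m inch '[0,0,-2,0,0,0,0, 0,0,-4,0,0,0,0, 0,0,-4,0,0,0,0]'|f
python3 -m inch '[0,0,-1.5,0,0,0,0, 0,0,-1.5,0,0,0,0]'|f
python3 - <<'E'
from h import *
p=np.load('p.npy')
for q in (0,.2,.3):
    m=model(np.r_[p[:3],q,-.2]); print(q,proj('side',m['handle_end']).round(1))
for k in range(3):
    snap('side'); print([(t,np.round(r['uv'],1).tolist(),round(r['confidence'],2)) for t in('handle_end','loop_bar','loop_tab','strike') for r in bot.spot_point('side',t)[:1]])
E
```

```text
clock: 22.95
eef_pos: [0.6087, -0.0802, 0.1672]
ft_force: [0.1, -0.0, -0.4]
clock: 23.12
eef_pos: [0.6091, -0.0803, 0.1666]
ft_force: [0.6, -0.3, -0.5]
0 [373.7 271.3]
0.2 [373.5 263.9]
0.3 [373.1 260.1]
[('handle_end', [372.5, 271.4], 0.58), ('loop_bar', [345.7, 246.8], 0.43), ('loop_tab', [268.3, 219.7], 0.71), ('strike', [344.3, 242.2], 0.72)]
[('handle_end', [376.2, 269.5], 0.5), ('loop_bar', [346.9, 243.9], 0.49), ('loop_tab', [342.3, 235.2], 0.59), ('strike', [346.1, 242.2], 0.59)]
[('handle_end', [372.3, 270.3], 0.62), ('loop_bar', [345.4, 244.4], 0.58), ('loop_tab', [343.4, 233.5], 0.47), ('strike', [345.7, 244.7], 0.97)]
```

```bash
f(){ grep -E 'eef|ft_f|clock'; }; 
python3 -m inch '[0,0,-1.5,0,0,0,0, 0,0,-1.5,0,0,0,0]'|f
python3 -m inch '[0,0,-1.5,0,0,0,0, 0,0,-1.5,0,0,0,0]'|f
```

```text
clock: 24.03
eef_pos: [0.6092, -0.0803, 0.1664]
ft_force: [-3.1, 0.7, 9.6]
clock: 24.2
eef_pos: [0.6093, -0.0803, 0.1662]
ft_force: [-4.6, 1.4, 15.7]
```

The stop is felt at TCP z 0.1664 (0.1665 predicted for a flat handle). I retreat and check.

```bash
f(){ grep -E 'eef|ft_f|clock'; }; 
python3 -m inch '[0,0,10,0,0,0,0, 0,0,40,0,0,0,0, 0,0,75,0,0,0,0, 0,0,110,0,0,0,0, -20,-30,120,0,0,0,0, -50,-60,120,0,0,0,0, -80,-90,120,0,0,0,0, -110,-120,120,0,0,0,0]'|f
python3 -m inch '[-20,-30,0,0,0,0,0, -50,-60,0,0,0,0,0, -70,-90,0,0,0,0,0, -70,-90,0,0,0,0,0, -70,-90,0,0,0,0,0]'|f
python3 - <<'E'
from h import *
from scipy.optimize import least_squares
p=np.load('p.npy')
obs=[]
for k in range(5):
  for n in('side','top'):
    snap(n)
    for t in('handle_end','loop_bar','loop_tab'):
      r=bot.spot_point(n,t)
      if r: obs.append((n,t,np.array(r[0]['uv']),r[0]['confidence']))
f=lambda x:np.concatenate([c*(proj(n,model(np.r_[p[:3],x])[t])-u) for n,t,u,c in obs])
s=least_squares(f,[.1,0.],loss='soft_l1');print('q,a',s.x)
m=model(np.r_[p[:3],s.x]);print('bar z rel',m['loop_bar'][2]-.136,'bar-strike y',np.linalg.norm((m['loop_bar']-m['strike'])[:2]))
for n in('side','top'):
  for t in('handle_end','loop_bar','loop_tab'):
    print(n,t,np.median([o[2] for o in obs if o[0]==n and o[1]==t],axis=0),proj(n,m[t]).round(1))
r=bot.silhouettes('top','panel')
if r:
    c=max(cv2.findContours(r[0]['mask'].astype('uint8'),0,2)[0],key=cv2.contourArea);print(cv2.minAreaRect(c))
E
```

```text
clock: 24.87
eef_pos: [0.4994, -0.1995, 0.2828]
ft_force: [0.7, -0.9, 0.5]
clock: 25.28
eef_pos: [0.4292, -0.2902, 0.2828]
ft_force: [0.5, 0.4, -0.3]
q,a [0.03634909 0.0599267 ]
bar z rel 0.0005385591489605601 bar-strike y 0.007804196395175092
side handle_end [371.8 269.8] [373.7 270. ]
side loop_bar [346.5 244.5] [344.8 244.7]
side loop_tab [342.8 234. ] [342.  233.4]
top handle_end [370.4 189. ] [370.9 187.9]
top loop_bar [325.4 201.2] [322.9 198.8]
top loop_tab [318.5 200.5] [317.2 198.6]
((321.1055603027344, 201.64756774902344), (94.79183197021484, 12.078276634216309), 77.6192398071289)
```

Run:
```python
from h import *
a=cv2.imread('pics/t0.png',0).astype('f4'); b=snap('top','t9.png'); b=cv2.cvtColor(b,6).astype('f4')
for nm,(y0,y1,x0,x1) in dict(lid_far=(208,240,306,336),lid_near=(165,188,298,328),case=(150,235,365,410)).items():
    w=cv2.createHanningWindow((x1-x0,y1-y0),5)
    print(nm,cv2.phaseCorrelate(a[y0:y1,x0:x1],b[y0:y1,x0:x1],w))
print(bot.get_obs()['ft_force'])
```

```text
lid_far ((0.803102012145736, -0.5098684303339169), 0.980555976430575)
lid_near ((0.8190576355302781, -0.10147504574390709), 1.1545129444864062)
case ((0.5830785392228499, -0.17957200612472235), 0.5998855524887273)
[ 0.5291937  -0.87415334 -0.66122471]
```

Run:
```python
from h import *
from scipy.ndimage import map_coordinates
A=cv2.imread('pics/t0.png',0).astype(float);B=cv2.imread('pics/t9.png',0).astype(float)
p=np.load('p.npy');th=p[2]
W=lambda X,Y,Z:np.array([p[0]+X*np.cos(th)-Y*np.sin(th),p[1]+X*np.sin(th)+Y*np.cos(th),Z])
ys=np.arange(0,.09,.002)
for Xs in((-.1,-.05),(.045,.09)):
    pts=np.array([[proj('top',W(X,Y,.118)) for Y in ys] for X in np.linspace(*Xs,25)])
    for im in(A,B): print(map_coordinates(im,[pts[...,1],pts[...,0]],order=1).mean(0).astype(int).tolist())
```

```text
[179, 179, 180, 180, 178, 176, 177, 178, 179, 178, 177, 177, 178, 178, 169, 135, 81, 44, 33, 33, 31, 32, 45, 63, 79, 101, 131, 158, 174, 177, 178, 178, 177, 177, 178, 180, 178, 165, 135, 103, 91, 90, 91, 91, 91]
[146, 146, 147, 147, 146, 145, 145, 146, 147, 147, 147, 148, 150, 153, 147, 118, 68, 34, 25, 25, 26, 31, 48, 73, 99, 125, 143, 149, 149, 149, 149, 149, 149, 151, 153, 149, 130, 101, 86, 83, 83, 84, 84, 85, 84]
[169, 172, 174, 176, 175, 175, 173, 171, 169, 167, 167, 169, 172, 169, 149, 103, 57, 35, 33, 32, 30, 38, 54, 72, 92, 120, 150, 170, 178, 179, 179, 181, 183, 184, 183, 181, 174, 154, 122, 103, 98, 99, 101, 101, 101]
[159, 162, 164, 166, 166, 166, 166, 167, 168, 167, 165, 164, 165, 160, 141, 96, 53, 33, 30, 28, 29, 43, 71, 105, 136, 158, 168, 170, 171, 173, 174, 175, 175, 175, 169, 155, 125, 100, 92, 92, 93, 93, 93, 94, 95]
```

The lid's edge has moved in by about 3 mm while the case's edge is unchanged, so the latch is holding. I hand in.

```bash
python3 -c "
from workcell import bot
print(bot.job_done())"
```

```text
the job is handed in; nothing more can be done
None
```

The latch is fastened and the job is handed in at about 26 s: the loop is caught under the keeper, the lever lies flat at its stop, and the lid is drawn in by about 3 mm; `job_done()` returned no verdict.

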